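# Press home a curved row of studs

### The arm

A 6-joint arm with a two-finger parallel gripper is mounted at the origin on the work surface. World frame = base frame: x ahead of the robot, y to its left, z up, the work surface at z = 0. Lengths are in m, angles in rad, forces in N, time in s.
With the tool pointing down it reaches from about 0.325 to 0.9 m from the base axis. Payload 6.1 kg.
Tool frame: the origin (TCP) lies midway between the tips of the shut fingers; the grasp point (between the pads) lies 19 mm behind it; x points along the fingers, y is the direction in which the jaws open and shut, and the axes are right-handed (so a half turn about x gives the same grasp; the last joint's range is limited). The gripper opens to 85 mm and grips with 20 to 120 N. Pads are 22 mm wide; open, the fingers measure 114 mm over their backs; the gripper's body (76 mm by 85 mm) begins 54 mm behind the grasp point. The pads swing forward as they close: fully open they stand 13 mm farther back than shut.
Start: joints at [1.109, 0.22, 1.526, -0, 1.395, -0.126], TCP at [0.206, 0.59, 0.192] pointing down, gripper open.
Joint ranges: [-2.98, 2.98], [-0.91, 2.08], [0.09, 2.57], [-1.24, 4.39], [0.2, 2.65], [-2.68, 2.68]. Speed limits (rad/s): [2.57, 2.57, 3.01, 3.14, 3.14, 3.14].

### API

Orientations are given as [roll, pitch, yaw] about the fixed x, y, z axes, in that order (R = Rz(yaw) Ry(pitch) Rx(roll)).
In Python, from plant import movep, move_l, set_joints, gripper_to, hold, inverse_kinematics, observe, get_image, get_calibration, Unreachable, job_done gives the robot as it stands. Calls block until the motion is done:
- movep(position, orientation): joint-space move of the TCP to a pose.
- move_l(position, feed=0.15, rotation=None, max_force=None): straight line of the TCP; rotation=None keeps the orientation; feed is the mean speed in m/s. With max_force (N) it stops when the force on the tool has changed by that much, and returns True; else False.
- set_joints(angles): joint-space move.
- gripper_to(opening, f_grip=None): finger opening in m; f_grip is the grip in N (None keeps the last); returns when the fingers have stopped.
- hold(seconds).
- inverse_kinematics(position, orientation): joint angles nearest the present ones, or None.
- observe(): the state.
- get_image(name): name is "side" or "top" or "wrist"; returns (picture, depth): 384x512x3 uint8, red, green, blue; 384x512 float32, m along the optical axis (not along the pixel's ray), 0 where there is no reading.
- get_calibration(name): a dict with "intrinsics" (3x3 intrinsics, pixels), "dist_coeffs" ([k1, k2, p1, p2, k3] as OpenCV has them; the pictures are not rectified), "world_from_camera" (4x4, takes a point from camera to world coordinates). Camera axes: x right, y down, z forward; pixel columns grow to the right and rows downward; lengths in m; the calibration is good to about 2 mm. A picture is of the moment at which its call begins: read the wrist's pose just before it. get_calibration takes no time and is no camera call; for the wrist camera it gives the pose at the moment of the call.
A pose or a line that the arm cannot do raises Unreachable and nothing moves.
- job_done(): hands the job in, once; it reports no verdict.
The state is a dict: "time_s": time; "q": joint angles; "joint_velocities": joint speeds; "joint_torque": joint torques, N m; "eef_pos": TCP position; "tcp_rot": TCP orientation; "ft_force": force on the tool from outside, world axes, zero at the start; "torque": the same for the moment, N m; "opening": finger opening in m.
Only numpy, scipy, OpenCV 4.12 (cv2) and the standard library are available. Lean on these libraries where they do the work, as an engineer would, in place of code of your own. Each camera call takes 0.05 s, during which the arm holds its last target. There are 200 camera calls.

### The job

Six dome-headed studs stand proud in a curved row on the leather-faced panel: follow the row with your fingertips, stud by stud from the end by the steel clasp plate to the other end, and press each one fully home. Press gently, and stay low over the row, within a few centimetres, from the first stud until the last one is home. Nothing is to be lifted: leave the panel where it lies, do not disturb the small weight standing on it or the tools beside it, and finish with your hand clear.

Things in the scene. Friction and masses are not known exactly. Their poses are not given: they have to be found in the camera images.
- panel: Loose case panel, 1 to 2 kg, any yaw: plywood with a padded dark leather face, 160 (its x) x 250 (its y) x 18 mm. Origin: centre of its underside, z up; the face is at 18 mm in its frame and 33 mm above the bench (it lies on a 15 mm cutting board). A flat steel clasp plate, 70 x 16 x 4 mm with two 3 mm screw heads, is fixed on the face along the +y end; the other end is bare.
- stud1_top (a point): Top centre of the head of stud 1 of 6, counted from the clasp-plate end; moves with it. Brass dome head, 16 mm across, 5 mm high. Fully home the point is at z = 23 mm in the panel's frame (5 mm above the leather face); it starts up to 6 mm higher. The studs lie 34 mm apart on an arc of 160 mm radius that bulges to the panel's -x side.
- stud2_top (a point): Top centre of the head of stud 2 of 6, counted from the clasp-plate end; like stud 1.
- stud3_top (a point): Top centre of the head of stud 3 of 6, counted from the clasp-plate end; like stud 1.
- stud4_top (a point): Top centre of the head of stud 4 of 6, counted from the clasp-plate end; like stud 1.
- stud5_top (a point): Top centre of the head of stud 5 of 6, counted from the clasp-plate end; like stud 1.
- stud6_top (a point): Top centre of the head of stud 6 of 6, counted from the clasp-plate end; like stud 1.
- stud1 (a joint): How far stud 1 is pushed in, m: 0 = standing 6 mm proud, 0.006 = fully home on the face; starts between 0 and 0.0015. A stud needs about 5 to 7 N to move and stays where it is left; once home, the padded face yields up to 2 mm under it (above 8 N, about 10 N per mm) and springs back.
- stud2 (a joint): How far stud 2 is pushed in, m: 0 = standing 6 mm proud, 0.006 = fully home on the face; starts between 0 and 0.0015. A stud needs about 5 to 7 N to move and stays where it is left; once home, the padded face yields up to 2 mm under it (above 8 N, about 10 N per mm) and springs back.
- stud3 (a joint): How far stud 3 is pushed in, m: 0 = standing 6 mm proud, 0.006 = fully home on the face; starts between 0 and 0.0015. A stud needs about 5 to 7 N to move and stays where it is left; once home, the padded face yields up to 2 mm under it (above 8 N, about 10 N per mm) and springs back.
- stud4 (a joint): How far stud 4 is pushed in, m: 0 = standing 6 mm proud, 0.006 = fully home on the face; starts between 0 and 0.0015. A stud needs about 5 to 7 N to move and stays where it is left; once home, the padded face yields up to 2 mm under it (above 8 N, about 10 N per mm) and springs back.
- stud5 (a joint): How far stud 5 is pushed in, m: 0 = standing 6 mm proud, 0.006 = fully home on the face; starts between 0 and 0.0015. A stud needs about 5 to 7 N to move and stays where it is left; once home, the padded face yields up to 2 mm under it (above 8 N, about 10 N per mm) and springs back.
- stud6 (a joint): How far stud 6 is pushed in, m: 0 = standing 6 mm proud, 0.006 = fully home on the face; starts between 0 and 0.0015. A stud needs about 5 to 7 N to move and stays where it is left; once home, the padded face yields up to 2 mm under it (above 8 N, about 10 N per mm) and springs back.
- weight: Small loose steel weight, 30 mm across, 32 mm high, standing on the panel 70 to 105 mm from the stud row on the +x side. Origin at the centre of its underside. To be left alone.
- punch: Loose arch punch standing upright beside the cutting board: steel cup 48 mm across with a red handle, 107 mm high. Origin at the centre of its underside. To be left alone.
- discs: Loose low pile of cut discs, about 60 mm across, 15 mm high, beside the cutting board. Origin at the centre of its underside. To be left alone.
- mallet: Loose mallet lying beside the cutting board: white head 64 mm across and 85 mm long, pale handle 170 mm long towards its -x. Origin under the joint of head and handle. To be left alone.

How it is judged:
By the outcome, as a careful person would: the job done as asked, in the order asked, and still so for the second after the job is handed in, with the robot touching nothing.
It also fails if it takes over 51 s, if anything falls off the work surface, if the arm or the gripper's body presses on something with over 40 N, if the wrist force passes 120 N, or if a joint passes its speed limit or range.

## Working session

There is one attempt and no reset: what is moved stays moved. The work goes in short steps, each a Python script; the robot and the scene stay as the last script left them, time stands still between calls to the robot, and variables do not carry over. Pictures are saved under pics/ and viewed, about 8 in all and at most 12, crops included, and the job is handed in when it is done.

```bash
mkdir -p pics; ls; python3 - <<'E'
from plant import *
import cv2,numpy as np
for n in ["top","side"]:
    im,d=get_image(n); cv2.imwrite(f"pics/{n}0.png",im[:,:,::-1]); np.savez(f"{n}0.npz",im=im,d=d)
    c=get_calibration(n); print(n,c)
print(observe())
E
```

```text
pics
top {'intrinsics': array([[455.90769941,   0.        , 250.35686885],
       [  0.        , 455.90769941, 190.52937769],
       [  0.        ,   0.        ,   1.        ]]), 'dist_coeffs': array([0.00447277, 0.        , 0.        , 0.        , 0.        ]), 'world_from_camera': array([[-2.01274500e-02, -9.95849594e-01,  8.87607548e-02,
         4.32259955e-01],
       [-9.99574106e-01,  2.19198031e-02,  1.92646976e-02,
         5.51637922e-04],
       [-2.11303595e-02, -8.83352029e-02, -9.95866658e-01,
         1.34421505e+00],
       [ 0.00000000e+00,  0.00000000e+00,  0.00000000e+00,
         1.00000000e+00]])}
side {'intrinsics': array([[352.25820167,   0.        , 254.26577081],
       [  0.        , 352.25820167, 191.38217219],
       [  0.        ,   0.        ,   1.        ]]), 'dist_coeffs': array([-0.07758404,  0.        ,  0.        ,  0.        ,  0.        ]), 'world_from_camera': array([[ 0.9756711 , -0.14266984,  0.16646689,  0.39950622],
       [-0.21834237, -0.70093456,  0.67898259, -0.59489071],
       [ 0.01981206, -0.69881046, -0.71503246,  0.68603757],
       [ 0.        ,  0.        ,  0.        ,  1.        ]])}
{'time_s': 0.1, 'q': array([ 1.10888324e+00,  2.21140301e-01,  1.52753132e+00,  3.46275231e-06,
        1.39473905e+00, -1.26133374e-01]), 'joint_velocities': array([ 0.000144  ,  0.00043438, -0.0026699 ,  0.00026211, -0.0011608 ,
        0.00176495]), 'joint_torque': array([ 1.05247575e-03, -4.98238742e+01, -3.90551627e+01, -1.51696404e-04,
        5.51256118e-03, -6.02353521e-05]), 'eef_pos': array([0.20567377, 0.58950737, 0.19059472]), 'tcp_rot': array([-1.69880434,  1.56897831, -2.03458466]), 'ft_force': array([0.75073985, 0.34420052, 0.94178682]), 'torque': array([-0.01689505,  0.02241564, -0.01874364]), 'opening': 0.08552718157981422}
```

View pics/top0.png

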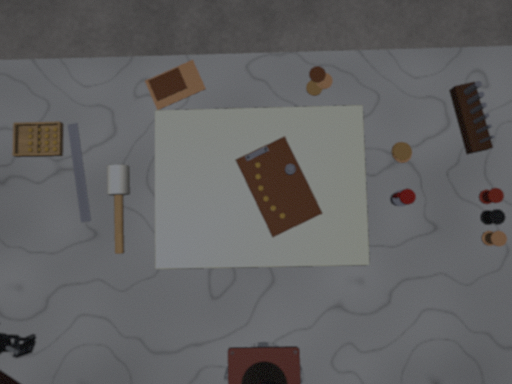

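View pics/side0.png

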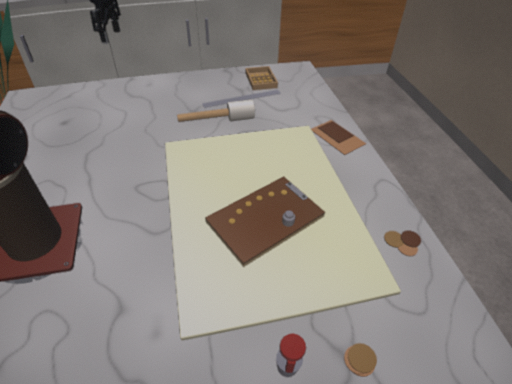

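The top view shows the studs running from about (257,165), by the clasp plate at (257,153), to (282,216), with the weight at (290,169). Both views agree on the layout. I'll mask the brass in both views and intersect the rays.

```bash
cat > h.py <<'E'
import numpy as np,cv2
from plant import *
def rays(uv,c):
    n=cv2.undistortPoints(np.float64(uv).reshape(-1,1,2),c["intrinsics"],c["dist_coeffs"])[:,0]
    T=c["world_from_camera"]; return T[:3,3],np.c_[n,np.ones(len(n))]@T[:3,:3].T
def onplane(uv,c,z):
    o,d=rays(uv,c); return o+d*((z-o[2])/d[:,2])[:,None]
def tri(uva,ca,uvb,cb):
    oa,da=rays(uva,ca); ob,db=rays(uvb,cb); P=[];g=[]
    for a,b in zip(da,db):
        s=np.linalg.lstsq(np.c_[a,-b],ob-oa,rcond=None)[0]
        p,q=oa+a*s[0],ob+b*s[1]; P.append((p+q)/2); g.append(np.linalg.norm(p-q))
    return np.array(P),np.array(g)
def brass(im,box,amin=8,amax=4000):
    h=cv2.cvtColor(im,cv2.COLOR_RGB2HSV); m=cv2.inRange(h,(18,110,90),(32,255,255))
    k=np.zeros_like(m); x0,y0,x1,y1=box; k[y0:y1,x0:x1]=255; m&=k
    n,l,s,c=cv2.connectedComponentsWithStats(m)
    return [(c[i],s[i,4]) for i in range(1,n) if amin<=s[i,4]<=amax]
E
python3 - <<'E'
from h import *
R={}
for n,b in [("top",(235,135,325,240)),("side",(205,175,330,260))]:
    im=np.load(n+"0.npz")["im"]; r=brass(im,b); r.sort(key=lambda t:t[0][1])
    print(n,[(np.round(c,1).tolist(),int(a)) for c,a in r]); R[n]=np.array([c for c,a in r])
    if n=="top": print(cv2.cvtColor(im,cv2.COLOR_RGB2HSV)[[165,177,216,190,153],[257,258,282,280,257]])
ct,cs=get_calibration("top"),get_calibration("side")
P=onplane(R["top"],ct,.041); print(P.round(4)); print(np.linalg.norm(np.diff(P,axis=0),axis=1))
Q=onplane(R["side"],cs,.041); print(Q.round(4))
if P.shape==Q.shape: print(tri(R["top"],ct,R["side"],cs))
E
```

```text
top [([257.3, 164.6], 18), ([257.5, 176.2], 18), ([260.4, 187.5], 17), ([265.5, 198.2], 18), ([272.8, 207.8], 19), ([282.0, 215.2], 19)]
[[ 21 144 108]
 [ 20 147 109]
 [ 21 150 107]
 [ 11 146  68]
 [117  29  88]]
side [([283.8, 191.7], 21), ([270.9, 193.6], 17), ([259.0, 197.5], 18), ([248.1, 203.4], 19), ([239.0, 210.9], 20), ([231.5, 220.6], 21)]
[[ 0.623   0.0041  0.041 ]
 [ 0.5893  0.0044  0.041 ]
 [ 0.5564 -0.0031  0.041 ]
 [ 0.5253 -0.0172  0.041 ]
 [ 0.4973 -0.0375  0.041 ]
 [ 0.4758 -0.0631  0.041 ]]
[0.03371445 0.03369749 0.03411199 0.03460559 0.03346281]
[[ 0.6236  0.0014  0.041 ]
 [ 0.5895  0.0015  0.041 ]
 [ 0.5567 -0.0058  0.041 ]
 [ 0.5256 -0.02    0.041 ]
 [ 0.4988 -0.0396  0.041 ]
 [ 0.4758 -0.0661  0.041 ]]
(array([[ 0.62399084,  0.00401556,  0.03818054],
       [ 0.59000526,  0.00431868,  0.03798234],
       [ 0.55702339, -0.00316784,  0.03816213],
       [ 0.5258883 , -0.01724902,  0.03791251],
       [ 0.49827437, -0.03765461,  0.03880127],
       [ 0.47603292, -0.0632532 ,  0.03759625]]), array([0.00117793, 0.00072501, 0.00065771, 0.0006497 , 0.00165578,
       0.00030825]))
```

Rays from the two views agree to within 2 mm, and the spacing comes out at 34 mm. Next I shut the gripper, move over the row with the jaw axis across it, and refine with one wrist view.

```bash
python3 - <<'E'
from h import *
p=[.545,-.03,.22]
best=None
for y in (.425,.425+np.pi,.425-np.pi):
    q=inverse_kinematics(p,[0,np.pi/2,y]); print(y,q)
    if q is not None:
        c=abs(np.array(q)[5])
        if best is None or c<best[0]: best=(c,y)
print(best)
gripper_to(0.0,20)
movep(p,[0,np.pi/2,best[1]]); hold(.2)
c=get_calibration("wrist"); im,d=get_image("wrist"); cv2.imwrite("pics/w0.png",im[:,:,::-1])
np.savez("w0.npz",im=im,d=d,K=c["intrinsics"],D=c["dist_coeffs"],T=c["world_from_camera"])
o=observe(); print(o["time_s"],o["eef_pos"],o["opening"],o["ft_force"]); print(c["world_from_camera"].round(3))
for b,a in brass(im,(0,0,512,384),60,6000):
    P=onplane([b],c,.041)[0]; print(b.round(1),a,P.round(4))
E
```

```text
0.425 [-0.19949495  0.01284668  1.69935346  0.          1.42939251 -2.19529127]
3.566592653589793 [-1.99494946e-01  1.28466761e-02  1.69935346e+00 -4.44089210e-16
  1.42939251e+00  9.46301381e-01]
-2.7165926535897933 [-1.99494946e-01  1.28466761e-02  1.69935346e+00 -4.44089210e-16
  1.42939251e+00  9.46301381e-01]
(np.float64(0.9463013809259735), 3.566592653589793)
3.625 [ 0.54505665 -0.02952706  0.21998134] -1.3117191849176262e-06 [-0.76223209  0.45041712  0.70851581]
[[ 0.413 -0.878 -0.241  0.606]
 [-0.911 -0.398 -0.11  -0.002]
 [ 0.     0.264 -0.964  0.402]
 [ 0.     0.     0.     1.   ]]
[254.7  79.4] 168 [0.6238 0.0046 0.041 ]
[241.8 109.3] 156 [0.59   0.0046 0.041 ]
[235.7 139.9] 144 [ 0.5569 -0.0025  0.041 ]
[235.9 169.5] 141 [ 0.5261 -0.0162  0.041 ]
[242.5 197. ] 131 [ 0.499  -0.0365  0.041 ]
[254.4 220.3] 96 [ 0.4782 -0.0612  0.041 ]
```

View pics/w0.png

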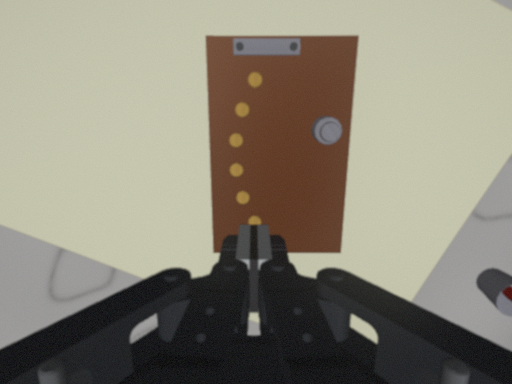

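The wrist view shows all six studs at (255,79) through (254,220), the last one partly hidden by the fingers. The clasp plate is at the top and the weight is well to the right at (328,130). Positions agree with the top/side result to within 1 mm, so I'm pressing now.

```bash
python3 - <<'E'
from h import *
tri_=np.array([[.6240,.0040],[.5900,.0043],[.5570,-.0032],[.5259,-.0172],[.4983,-.0377],[.4760,-.0633]])
w=np.array([[.6238,.0046],[.5900,.0046],[.5569,-.0025],[.5261,-.0162],[.4990,-.0365],[.4760,-.0633]])
S=(tri_+w)/2; np.save("S.npy",S)
print(np.linalg.norm(np.diff(S,axis=0),axis=1).round(4))
def st(t):
    o=observe(); print(t,round(o["time_s"],2),o["eef_pos"].round(4),o["ft_force"].round(1))
move_l([*S[0],.10],.15); 
for i,s in enumerate(S):
    move_l([*s,.055],.08); hold(.15); st(f"{i+1} above")
    r=move_l([*s,.034],.01,max_force=12); st(f"{i+1} press {r}")
    hold(.1); st("   held")
    if not r: print("no contact stop"); break
    if observe()["eef_pos"][2]>.0395: print("high stop"); break
    move_l([*s,.055],.05)
E
```

```text
[0.0339 0.0338 0.0339 0.0341 0.0346]
1 above 5.62 [0.6245 0.0042 0.0557] [0.4 0.3 0.1]
1 press False 7.88 [0.624  0.0043 0.0341] [-0.7 -0.1 -0.6]
   held 7.97 [0.6239 0.0043 0.0341] [ 0.1 -0.1 -0.1]
no contact stop
```

No contact even at z = 34 mm, which I didn't expect. Looking before doing anything else.

```bash
python3 - <<'E'
from h import *
ims=[]
im,d=get_image("wrist"); a=cv2.resize(im,(512,384)); 
s,ds=get_image("side"); t,dt=get_image("top")
b=cv2.resize(s[150:270,200:340],None,fx=2,fy=2); 
cv2.imwrite("pics/w1.png",im[:,:,::-1]); 
cv2.imwrite("pics/s1.png",cv2.resize(s[130:270,190:350],(800,600),interpolation=cv2.INTER_CUBIC)[:,:,::-1])
o=observe(); print(o["opening"],o["ft_force"],o["eef_pos"])
E
```

```text
-9.621200905799762e-05 [-0.12940357 -0.29904334  0.3752533 ] [0.62389983 0.00430834 0.03400675]
```

View pics/s1.png

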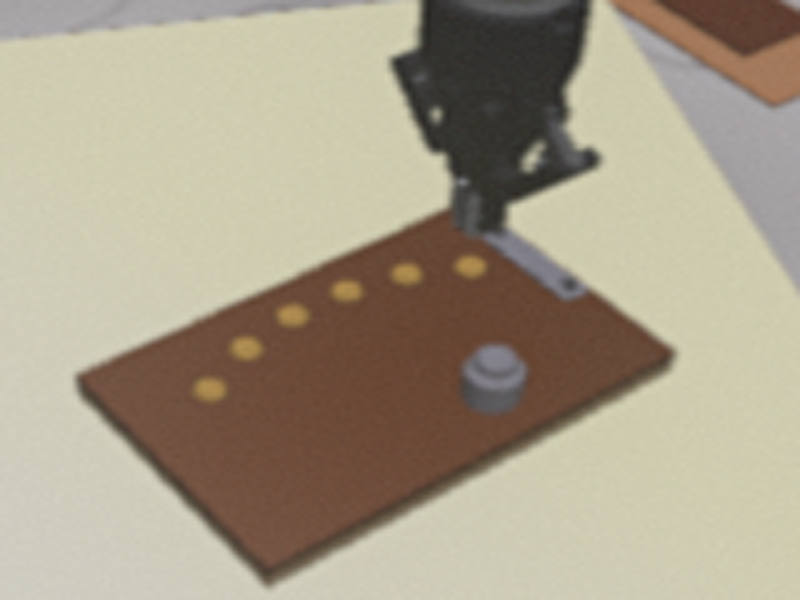

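View pics/w1.png

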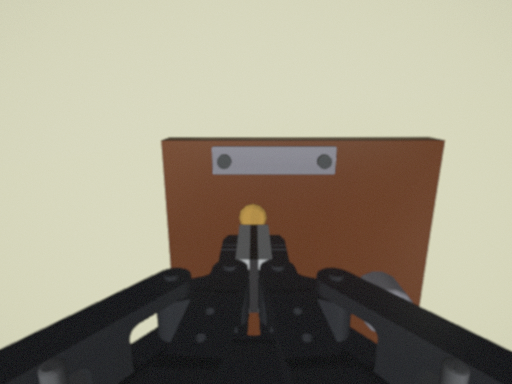

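The side crop shows the fingertips at about (480,230), apparently well above stud 1 at (470,266), even though the TCP reads 34 mm. I'll project the reported TCP into each view and compare with the depth readings.

```bash
python3 - <<'E'
from h import *
p=observe()["eef_pos"]; print("eef",p,observe()["tcp_rot"],observe()["q"])
def proj(X,c):
    M=np.linalg.inv(c["world_from_camera"]); X=np.float64(X).reshape(-1,3)
    return cv2.projectPoints(X,cv2.Rodrigues(M[:3,:3])[0],M[:3,3],c["intrinsics"],c["dist_coeffs"])[0][:,0]
S=np.load("S.npy")
for n in ("side","wrist","top"):
    c=get_calibration(n); im,d=get_image(n)
    print(n,"tcp",proj(p,c).round(1),"stud1",proj([*S[0],.041],c).round(1),"stud2",proj([*S[1],.041],c).round(1))
    if n=="top": continue
    h,w=d.shape; v,u=np.mgrid[:h,:w]
    o,dr=rays(np.c_[u.ravel(),v.ravel()],c); W=(o+dr*d.reshape(-1,1)).reshape(h,w,3)
    if n=="side":
        dark=(im.max(2)<75)&(u>270)&(u<312)&(v>130)&(v<190)&(d>0)
        for r in range(160,190,3):
            m=dark[r]; 
            if m.any(): print(r,u[r][m].min(),u[r][m].max(),np.median(W[r][m],0).round(3))
        r,cc=192,284; print("stud1 pix",W[r,cc].round(3)); print("face",W[205,280].round(3),"board",W[240,220].round(3))
    else:
        for (x,y) in [(252,213),(254,232),(247,232),(261,232),(254,250),(245,260),(300,215),(270,160)]: print((x,y),d[y,x].round(4),W[y,x].round(4))
E
```

```text
eef [0.62389983 0.00430834 0.03400675] [-0.73246472  1.57079077  2.8341766 ] [-1.19409627e-01  3.71757586e-01  1.65236480e+00  1.15545576e-06
  1.11747573e+00  1.02633753e+00]
side tcp [[283.3 192.8]] stud1 [[283.6 190.9]] stud2 [[270.8 192.7]]
160 275 299 [ 0.614 -0.018  0.165]
163 276 300 [ 0.615 -0.016  0.154]
166 280 308 [ 0.625 -0.014  0.143]
169 280 305 [ 0.632 -0.015  0.134]
172 284 300 [ 0.628 -0.031  0.138]
175 281 294 [ 0.622 -0.013  0.113]
178 281 290 [ 0.624 -0.008  0.098]
181 282 289 [ 0.623 -0.006  0.087]
stud1 pix [0.624 0.001 0.04 ]
face [ 0.605 -0.032  0.031] board [ 0.442 -0.096  0.013]
wrist tcp [[253.2 213.8]] stud1 [[253.2 218. ]] stud2 [[229.8 266.1]]
(252, 213) 0.1842 [0.627  0.0064 0.0426]
(254, 232) 0.1395 [0.6342 0.0086 0.087 ]
(247, 232) 0.1397 [0.6328 0.0113 0.0867]
(261, 232) 0.1395 [0.6354 0.0058 0.0869]
(254, 250) 0.0 [0.6849 0.0319 0.2163]
(245, 260) 0.1172 [0.632  0.0112 0.1103]
(300, 215) 0.1957 [ 0.6343 -0.0221  0.0321]
(270, 160) 0.1814 [0.6582 0.0094 0.0374]
top tcp [[257.3 164.7]] stud1 [[257.3 164.3]] stud2 [[257.5 176. ]]
```

Both depth cameras put the real fingertips at about z = 80 mm while the TCP reads 34 mm. They are centred on the stud laterally, so the reported TCP is about 4 cm beyond the real tips, along the tool only. That explains the missing contact. I'll feel downwards with the force guard: a light touch first to find the offset, then the press.

```bash
python3 - <<'E'
from h import *
s=np.load("S.npy")[0]
def st(t):
    o=observe(); print(t,round(o["time_s"],2),o["eef_pos"].round(4),o["ft_force"].round(1))
r=move_l([*s,.010],.03,max_force=4); st(f"a {r}")
if not r:
    hold(.1); r=move_l([*s,-.018],.01,max_force=3.5); st(f"touch {r}")
if r:
    hold(.1); st("held"); z=observe()["eef_pos"][2]
    r=move_l([*s,z-.010],.006,max_force=9); st(f"press {r}"); hold(.1); st("held")
E
```

```text
a False 9.22 [0.6241 0.0043 0.0102] [-0.7  0.1 -0.1]
touch True 10.42 [0.6239 0.0043 0.0032] [-0.2 -0.1  4.1]
held 10.52 [0.6239 0.0043 0.0032] [0.2 1.  4.2]
press True 11.55 [ 0.6239  0.0043 -0.0023] [-3.5  1.3  8.6]
held 11.65 [ 0.6239  0.0043 -0.0022] [-3.1  0.1  8.1]
```

Contact came at a reported z of 3.2 mm, so the offset is about 40 mm. The stud then travelled 5.5 mm to 8.6 N. A little more force will confirm it is home.

```bash
python3 - <<'E'
from h import *
s=np.load("S.npy")[0]
def st(t):
    o=observe(); print(t,round(o["time_s"],2),o["eef_pos"].round(4),o["ft_force"].round(1))
st("start")
for k in range(1,6):
    z=observe()["eef_pos"][2]
    r=move_l([*s,-.0022-.0004*k],.005,max_force=8); hold(.05); st(f"{k} {r}")
    if r or observe()["ft_force"][2]>12: break
im,_=get_image("side"); cv2.imwrite("pics/s2.png",cv2.resize(im[130:270,190:350],(800,600),interpolation=cv2.INTER_CUBIC)[:,:,::-1])
E
```

```text
start 11.65 [ 0.6239  0.0043 -0.0022] [-3.1  0.1  8.1]
1 False 11.95 [ 0.624   0.0043 -0.0021] [-0.9 -0.3  7.1]
2 False 12.25 [ 0.6239  0.0043 -0.0023] [-1.7  0.3  9.6]
3 False 12.55 [ 0.624   0.0043 -0.0024] [-2.5 -0.   9.3]
4 False 12.85 [ 0.624   0.0043 -0.0026] [-3.8  0.6 11.3]
5 False 13.15 [ 0.624   0.0043 -0.0028] [-4.1  0.5 12.8]
```

View pics/s2.png

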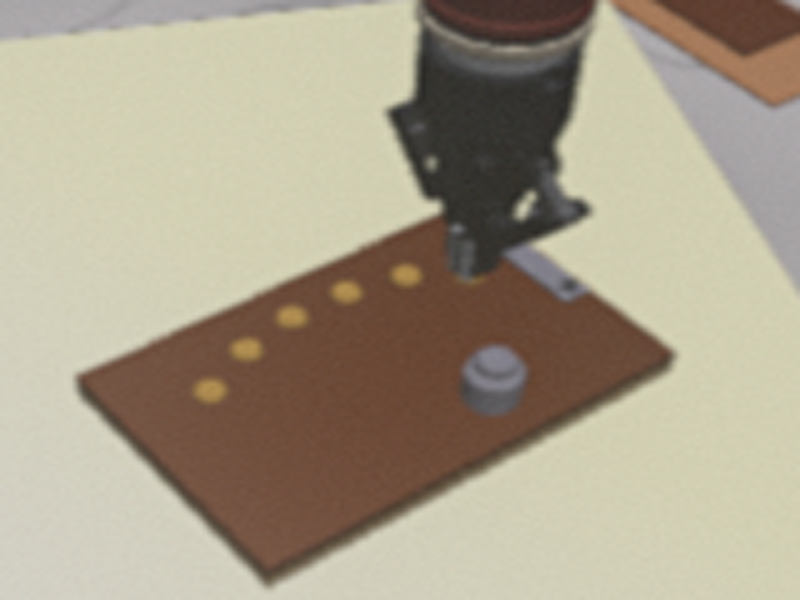

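Force now rises at about 8–10 N/mm past z ≈ −2.3 mm, which is the padding yielding, so stud 1 is home. The side view shows the fingertips on it at about (470,270) in the crop. On to the rest, travelling with the tips about 14 mm above the home height.

```bash
python3 - <<'E'
from h import *
S=np.load("S.npy")
def st(t):
    o=observe(); print(t,round(o["time_s"],2),o["eef_pos"].round(4),o["ft_force"].round(1)); return o
move_l([*S[0],.012],.05)
for i,s in list(enumerate(S))[1:]:
    move_l([*s,.012],.06); hold(.15); st(f"{i+1} above")
    r=move_l([*s,-.0045],.01,max_force=12.5); hold(.1); o=st(f"{i+1} press {r}")
    if o["eef_pos"][2]>-.0018: print("high stop"); break
    if not r and o["ft_force"][2]<9: print("low force"); break
    move_l([*s,.012],.05)
E
```

```text
2 above 14.54 [0.5904 0.0044 0.0122] [-0.3  0.6 -0.7]
2 press True 16.08 [ 0.59    0.0045 -0.0022] [-2.3  0.1  7.7]
3 above 17.41 [ 0.5574 -0.0029  0.0122] [0.1 0.2 0. ]
3 press True 18.93 [ 0.5569 -0.0028 -0.0022] [-2.7  0.4  8.5]
4 above 20.26 [ 0.5264 -0.0167  0.0122] [ 0.3 -0.7 -0.1]
4 press True 21.77 [ 0.526  -0.0167 -0.0022] [-2.4 -0.6  8.6]
5 above 23.1 [ 0.499  -0.037   0.0121] [-0.3 -0.3 -0.8]
5 press True 24.61 [ 0.4986 -0.0371 -0.0023] [-3.3  1.4  7.6]
6 above 25.94 [ 0.4763 -0.0632  0.0121] [ 0.2  0.6 -0.5]
6 press True 27.45 [ 0.476  -0.0633 -0.0023] [-3.   0.5  9.4]
```

All six stopped at the same height, −2.2 to −2.3 mm, with 8–9 N held. I'll check stud 6 with a light touch to see where contact now begins and a slightly firmer press, then retreat and look.

```bash
python3 - <<'E'
from h import *
s=np.load("S.npy")[5]
def st(t):
    o=observe(); print(t,round(o["time_s"],2),o["eef_pos"].round(4),o["ft_force"].round(1)); return o
move_l([*s,.001],.04); hold(.1); st("pre")
r=move_l([*s,-.0045],.006,max_force=3.5); st(f"touch {r}")
z=observe()["eef_pos"][2]
r=move_l([*s,-.0028],.005,max_force=12); hold(.1); st(f"press {r}")
move_l([*s,.08],.12); move_l([.44,-.08,.20],.2); hold(.2)
c=get_calibration("wrist"); im,d=get_image("wrist"); cv2.imwrite("pics/w2.png",im[:,:,::-1])
for n,b in [("top",(235,135,325,240)),("side",(205,175,330,260))]:
    i2,_=get_image(n); r=brass(i2,b); r.sort(key=lambda t:t[0][1]); print(n,[c_.round(1).tolist() for c_,a in r])
for b,a in brass(im,(0,0,512,384),60,6000):
    u,v=b.round().astype(int); x=rays([b],c); W=x[0]+x[1][0]*np.median(d[v-2:v+3,u-2:u+3]); print(b.round(1),a,onplane([b],c,.036)[0].round(4),W.round(4))
st("end")
E
```

```text
pre 28.43 [ 0.4759 -0.0633  0.0008] [ 0.3 -0.2 -0.5]
touch True 29.02 [ 0.4761 -0.0633 -0.0019] [-0.5  0.3  5.6]
press False 29.41 [ 0.4761 -0.0633 -0.0022] [-2.1  0.9  7.4]
top [[257.3, 164.9], [257.6, 176.5], [260.2, 188.0], [265.2, 198.5], [272.3, 207.5]]
side [[283.5, 193.5], [270.7, 195.4], [258.9, 199.1], [248.0, 205.0], [238.9, 212.6], [231.7, 221.8]]
[232.2  18. ] 216 [ 0.5565 -0.0028  0.036 ] [ 0.5562 -0.0031  0.038 ]
[232.7  56.1] 196 [ 0.5257 -0.0166  0.036 ] [ 0.5256 -0.0168  0.0379]
[240.3  91.3] 180 [ 0.4985 -0.0368  0.036 ] [ 0.4985 -0.0369  0.0382]
[254.  121.8] 165 [ 0.4764 -0.0621  0.036 ] [ 0.4765 -0.0621  0.0377]
end 31.38 [ 0.4397 -0.0798  0.1992] [ 0.3 -0.1 -0.1]
```

View pics/w2.png

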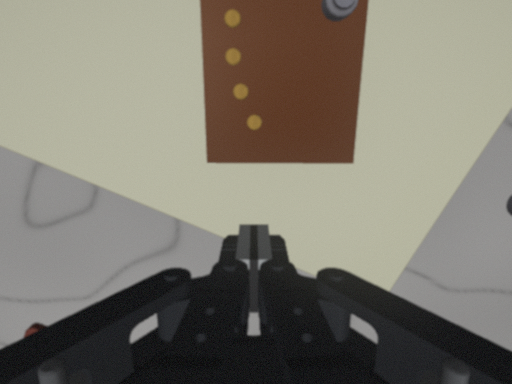

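The wrist view shows studs 3–6 at (232,18) to (254,122) with their tops at 38 mm, which is home. The panel and weight haven't moved, and the hand is clear. Handing in.

```bash
python3 -c "
from plant import *
print(job_done(), observe()['time_s'])"
```

```text
the job is handed in; nothing more can be done
the job is handed in; nothing more can be done
```

I pressed all six studs home in order, starting at the clasp plate, and handed the job in at about 31 s, with the hand clear at a reported 0.2 m.

- **Press depth and force:** all six presses ended at the same height to within about 0.6 mm. Stud 1 went to about 13 N; the other five stopped on a 12.5 N guard. Between studs the tips stayed about 14 mm above the home height.
- **Are they home:** the wrist depth camera put the tops of studs 3–6 at 38 mm above the bench, which is fully home. Studs 1 and 2 were out of that view. For them I rely on the press height and on their drop in the side view (1.8 px, against 1.2–1.7 px for the others). A second touch on stud 6 met contact right at home height.
- **TCP reading is off:** the reported TCP lies about 40 mm beyond the real fingertips. My first try at stud 1 therefore stopped in the air with no contact. I confirmed the offset by depth camera and by touch, then used the felt height instead.
- **Not fully checked:** in the final top view my colour mask found only five studs, most likely because the hand hid stud 6; the side view showed all six. I saw no movement of the panel or the weight in the pictures, but did not measure either. I did not look again at the punch, discs or mallet; I never worked near them.

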